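Tip the gravel sample from the trough pan into the brass cell

TASK

Draw the loaded sample pan out from under the low shelf and set it down flat and level on the open bench, with its handle clear of the shelf, and let go. Then take it up by its upright handle, carry it to the balance and tip it so that all four stones slide off the open end into the brass cell; tip it only with the spout close over the cell. Finally set the empty pan back flat on the open bench in front of the shelf edge; do not finger the stones, and leave the cell on the balance and the things standing about where they are.

Things in the scene. Friction and masses are not known exactly. Their poses are not given: they have to be found in the camera images.
- pan: Plain aluminium trough pan, about 180 g. Channel 62 mm wide outside, 56 inside, walls 24 mm high and 3 thick, floor 3 mm. Origin: on its underside, z up; the channel runs from own x = -85 mm (open spout end, towards the robot at the start) to x = +75 mm (closed end). Behind the closed end stands the handle.
- pan_spout (a point): Middle of the pan's open end, on its floor: pan frame (-85, 0, 2) mm. Axes as the pan's.
- pan_handle (a point): Grip point of the pan's handle: an upright plate 12 mm thick (across, own y), 36 mm long (own x, pan x 75 to 111 mm), from 12 to 62 mm above the pan's underside. The point is at pan (95, 0, 45) mm. At the start it is under the shelf board and cannot be reached from above.
- shelf: Fixed grey shelf with two brass pressure cells. Origin: on the bench under the middle of its front edge; own x points under the shelf. Board: own x 0 to 150 mm, 300 mm wide (y), underside 85, top 97 mm above the bench; 18 mm square legs at its corners (front: own x 10, y +-140). Pressure cells at own (85, +-75), radius 48, top 192 mm. Stands left or right, the balance on the other side.
- balance: Fixed grey laboratory balance. Housing 220 (own x) x 190 x 42 mm centred at own x = -180 mm; on it a 150 mm square steel plate centred at own x = -160 mm, top 51 mm above the bench. Origin: on the bench, 180 mm beyond (own +x) the housing's middle.
- cell: Open brass cell, 112 mm outside and 104 mm inside diameter, 58 mm high, base 5 mm thick, 0.8 kg, standing loose on the balance plate. Origin: centre of its underside, z up.
- cell_rim (a point): Centre of the brass cell's mouth, at rim height (58 mm above its underside, about 109 mm above the bench).
- stone0: Grey-brown piece of gravel, about 24 x 20 x 18 mm, 15 to 20 g, loose in the pan. Origin at its centre.
- stone1: Grey-brown piece of gravel, about 25 x 25 x 18 mm, 15 to 20 g, loose in the pan. Origin at its centre.
- stone2: Grey-brown piece of gravel, about 21 x 21 x 20 mm, 15 to 20 g, loose in the pan. Origin at its centre.
- stone3: Grey-brown piece of gravel, about 25 x 25 x 16 mm, 15 to 20 g, loose in the pan. Origin at its centre.
- flask: Bystander: conical glass flask, 72 mm base diameter, 120 mm high. Origin: centre of its underside. Stands beyond the balance.
- bottle: Bystander: white plastic bottle with a blue cap, 60 mm diameter, 140 mm high. Origin: centre of its underside. Stands beyond the balance.
- weight: Bystander: steel weight with a knob, 58 mm diameter, 46 mm high. Origin: centre of its underside. Stands in front of the shelf, beside or in the pan's straight way out.
- block: Bystander: light wood block 60 x 40 x 45 mm high. Origin: centre of its underside. Stands in front of the shelf, beside or in the pan's straight way out.

How it is judged:
By the outcome, as a careful person would: the job done as asked, in the order asked, and still so for the second after the job is handed in, with the robot touching nothing.
It also fails if it takes over 72 s, if anything falls off the work surface, if the arm or the gripper's body presses on something with over 40 N, if the wrist force passes 120 N, or if a joint passes its speed limit or range.

ROBOT

A 6-joint arm with a two-finger parallel gripper is mounted at the origin on the work surface. World frame = base frame: x ahead of the robot, y to its left, z up, the work surface at z = 0. Lengths are in m, angles in rad, forces in N, time in s.
With the tool pointing down it reaches from about 0.275 to 1 m from the base axis. Payload 8.4 kg.
Tool frame: the origin (TCP) lies between the finger pads, 19 mm behind the fingertips; this is the grasp point; z points along the fingers, y is the line along which they close (so a half turn about z gives the same grasp; the last joint's range is limited). The gripper opens to 85 mm and grips with 20 to 120 N. Pads are 22 mm wide; open, the fingers measure 114 mm over their backs; the gripper's body (76 mm by 85 mm) begins 54 mm behind the grasp point. The pads swing forward as they close: fully open they stand 13 mm farther back than shut.
Start: joints at [-0.002, 0.353, 1.633, -0, 1.155, -0.002], TCP at [0.625, -0, 0.25] pointing down, gripper open.
Joint ranges: [-2.63, 2.63], [-0.92, 2.1], [0.06, 2.66], [-1.3, 4.44], [0, 2.69], [-3.02, 3.02]. Speed limits (rad/s): [2.22, 2.22, 2.79, 3.14, 3.14, 3.14].

INTERFACE

Orientations are given as a 3x3 rotation matrix whose columns are the frame's x, y, z axes.
In Python, from rig import sensors, viewer, finish_job gives the robot as it stands.
- The arm moves only by the tool play_rows, never from a script. Its argument "rows" is a list of rows, each a list of 7 numbers: the shift along the tool's x, y, z in units of 0.03 m (1.0 is 0.03 m), then the turn, a rotation vector about the tool's x, y, z in units of 5 degrees (1.0 is 5 degrees), then the opening, from 0 (shut) to 1 (fully open). In form: [[tx, ty, tz, ax, ay, az, hand], ...]. A call has 1 to 10 rows; each row shifts and turns the commanded pose from where the row before left it, along the tool's axes as they then stand; what a row does not reach is not made up. A row lasts 1/10 s, in which the tool goes at most 50 mm and 8.59 degrees, less where a joint would pass 70% of its speed; a pose out of reach is approached as far as the arm can. A call with a number of a shift or a turn outside -1 to 1 is refused whole. A call with a gripper value outside its range is refused whole. The fingers move at their own pace and stop on an object; "force" is the grip in N (left out, the last holds). Time passes only in rows, so rows that do not move let the fingers close. It gives the time, the measured TCP pose, the force, the opening and the grip force at its end, in the units of the state.
- sensors.get_obs(): the state, without advancing time (a new reading comes with each control period).
- viewer.camera(name): name is "scene" or "side" or "wrist"; returns a dict with "pixels" (420x560x3 uint8, red, green, blue), "K" (3x3 intrinsics, pixels), "R" (3x3) and "t" (3): a world point X has camera coordinates R X + t. Camera axes: x right, y down, z forward; pixel columns grow to the right and rows downward; lengths in m; the calibration is good to about 2 mm. A picture is of the moment at which its call begins. There is no depth.
- finish_job(): hands the job in; it is judged then, once.
Trained networks look in a picture, given as the dict that the camera call returned (one of the last four; its "shot" number tells which), for a name from the list of things; names that differ only in an ending like _2 or _b are one class to them, and where a whole thing is asked for, a point or a joint stands for the part that bears it (a point fixed in the world has none). Each returns a list of dicts, best first, with "conf" (0 to 1); they miss things now and then, are a little off and sometimes report something else, mostly with a low value. They report only what shows in the picture. A call takes as long as a camera call.
- viewer.boxes_of(query, picture): "location" ([x, y, z] in m, in world coordinates, good to about 4 mm: the middle of the surface that is visible of it).
- viewer.cut_out(query, picture): "region" (420x560 bool, what is visible of it).
The state is a dict: "time_s": time; "joints": joint angles; "qvel": joint speeds; "tau": joint torques, N m; "eef_pos": TCP position; "tool_rot": TCP orientation; "force": force on the tool from outside, world axes, zero at the start; "moment": the same for the moment, N m; "opening": opening from 0.0 (shut) to 1.0 (fully open); "gripper_force": force on a finger pad.
Only numpy, scipy, OpenCV 4.12 (cv2) and the standard library are available. Lean on these libraries where they do the work, as an engineer would, in place of code of your own. Each camera call takes 0.05 s, during which the arm holds its last target. There are 200 camera calls.

## Working session

There is one attempt and no reset: what is moved stays moved. The work goes in short steps, Python scripts to look and compute and a tool call to move; the robot and the scene stay as the last step left them, time stands still between calls to the robot, and variables do not carry over. Pictures are saved under pics/ and viewed, at most 10 in all, crops included, and the job is handed in when it is done.

Besides the shell and the picture viewer there is one more tool, called after ">>>" as name(argument=value, ...) on one line, values as JSON. play_rows: Moves the arm, as the interface text tells. Shifts and turns lie within -1 to 1; 1 stands for 0.03 m of shift or 5 degrees of turn. Its arguments: {"type":"object","properties":{"rows":{"type":"array","items":{"type":"array","items":{"type":"number","minimum":-1,"maximum":1}}},"force":{"type":"number"}},"required":["rows"]}

```bash
mkdir -p pics; ls
python3 - <<'E'
from rig import sensors, viewer
import cv2, numpy as np
o=sensors.get_obs(); print(o['time_s'],o['eef_pos'],o['tool_rot'],o['opening'])
ims=[]
for n in ['scene','side']:
    p=viewer.camera(n); cv2.imwrite(f'pics/{n}0.png',p['pixels'][:,:,::-1])
    print(n,np.round(-p['R'].T@p['t'],3),np.round(p['R'][2],2))
    for q in ['pan','pan_spout','pan_handle','shelf','balance','cell','cell_rim','stone0','stone1','stone2','stone3','flask','bottle','weight','block']:
        r=viewer.boxes_of(q,p)[:2]
        print(q,[(np.round(d['location'],3).tolist(),round(d['conf'],2)) for d in r])
E
```

```text
pics
0.0 [6.24571295e-01 1.82802524e-05 2.49275385e-01] [[-6.08005074e-05  9.99999089e-01 -1.34838445e-03]
 [ 9.99999998e-01  6.07934258e-05 -5.29288751e-06]
 [-5.21090978e-06 -1.34838477e-03 -9.99999091e-01]] 1.0039124024221016
scene [1.624 0.29  0.863] [-0.78 -0.26 -0.58]
pan [([0.537, 0.198, 0.005], 0.67)]
pan_spout [([0.536, 0.194, 0.003], 0.52)]
pan_handle [([0.54, 0.193, 0.001], 0.74), ([0.51, -0.199, 0.084], 0.53)]
shelf [([0.788, 0.219, 0.099], 0.74)]
balance [([0.554, -0.18, 0.041], 0.73)]
cell [([0.503, -0.2, 0.082], 0.86)]
cell_rim [([0.505, -0.197, 0.084], 0.87)]
stone0 []
stone1 []
stone2 []
stone3 []
flask [([0.673, -0.302, 0.046], 0.58)]
bottle [([0.686, -0.093, 0.078], 0.83), ([0.539, 0.195, 0.0], 0.52)]
weight [([0.42, 0.244, 0.034], 0.56)]
block [([0.553, 0.027, 0.044], 0.67)]
side [0.446 0.95  0.774] [ 0.11 -0.81 -0.57]
pan [([0.599, 0.197, 0.011], 0.78), ([0.566, 0.187, 0.021], 0.37)]
pan_spout [([0.598, 0.204, 0.015], 0.94), ([0.494, -0.172, 0.088], 0.31)]
pan_handle [([0.599, 0.198, 0.01], 0.91)]
shelf [([0.736, 0.291, 0.097], 0.84), ([0.567, 0.188, 0.022], 0.25)]
balance [([0.456, -0.128, 0.045], 0.69)]
cell [([0.495, -0.171, 0.083], 0.68)]
cell_rim [([0.493, -0.176, 0.085], 0.81)]
stone0 [([0.564, 0.189, 0.022], 0.7), ([0.591, 0.216, 0.018], 0.59)]
stone1 [([0.564, 0.189, 0.022], 0.7), ([0.591, 0.216, 0.018], 0.59)]
stone2 [([0.564, 0.189, 0.022], 0.7), ([0.591, 0.216, 0.018], 0.59)]
stone3 [([0.564, 0.189, 0.022], 0.7), ([0.591, 0.216, 0.018], 0.59)]
flask [([0.658, -0.297, 0.045], 0.66), ([0.621, 0.225, 0.012], 0.59)]
bottle [([0.66, -0.08, 0.072], 0.85)]
weight [([0.4, 0.258, 0.033], 0.61), ([0.493, -0.177, 0.087], 0.55)]
block [([0.527, 0.04, 0.038], 0.64)]
```

View pics/side0.png

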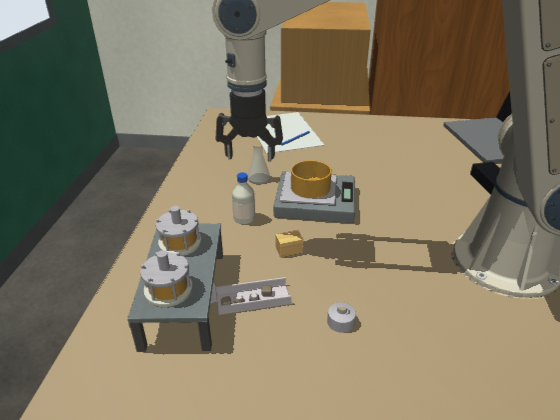

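View pics/scene0.png

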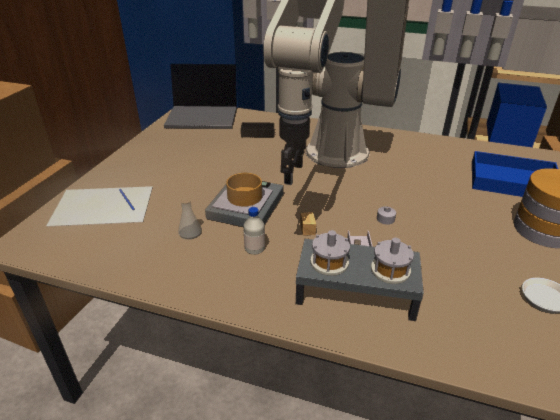

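The side picture shows the pan at (217–290, 280–312) with its spout to the right. The shelf is on the left, the weight at (342,318), the block at (289,244) and the cell at (311,180). The scene view has the shelf nearest the camera, with the pan behind it. I'll turn the tool and bring the wrist camera over the pan.

>>> play_rows(rows=[[0.8, -0.8, 0, 0, 0, 0, 1], [0.8, -0.8, 0, 0, 0, 0, 1], [0.8, -0.8, 0, 0, 0, 0, 1], [0.8, -0.8, 0, 0, 0, 0, 1], [0.8, -0.8, 0, 0, 0, 0, 1], [0.8, -0.8, 0, 0, 0, 0, 1], [0.8, -0.7, 0, 0, 0, 0, 1], [0.6, 0, 0, 0, 0, 0, 1]])

```text
time_s: 2.4
eef_pos: [0.4575, 0.1869, 0.2501]
tool_rot: [[-0.001, 1.0, -0.001], [1.0, 0.001, -0.0], [-0.0, -0.001, -1.0]]
force: [0.7, -0.4, 0.4]
opening: 1.002
gripper_force: 0.0
```

>>> play_rows(rows=[[0, 0, 0, 0, 0, 1, 1], [0, 0, 0, 0, 0, 1, 1], [0, 0, 0, 0, 0, 1, 1], [0, 0, 0, 0, 0, 1, 1], [0, 0, 0, 0, 0, 1, 1], [0, 0, 0, 0, 0, 1, 1], [0, 0, 0, 0, 0, 1, 1], [0, 0, 0, 0, 0, 1, 1], [0, 0, 0, 0, 0, 1, 1]])

```text
time_s: 3.3
eef_pos: [0.46, 0.186, 0.2501]
tool_rot: [[0.71, 0.705, 0.0], [0.705, -0.71, 0.0], [0.0, 0.0, -1.0]]
force: [0.5, -0.6, 0.5]
opening: 0.998
gripper_force: 0.0
```

>>> play_rows(rows=[[0, 0, 0, 0, 0, 1, 1], [0, 0, 0, 0, 0, 1, 1], [0, 0, 0, 0, 0, 1, 1], [0, 0, 0, 0, 0, 1, 1], [0, 0, 0, 0, 0, 1, 1], [0, 0, 0, 0, 0, 1, 1], [0, 0, 0, 0, 0, 1, 1], [0, 0, 0, 0, 0, 1, 1], [0, 0, 0, 0, 0, 1, 1], [0, 0, 0, 0, 0, 0, 1]])

```text
time_s: 4.3
eef_pos: [0.46, 0.186, 0.2501]
tool_rot: [[1.0, -0.001, 0.0], [-0.001, -1.0, 0.0], [0.0, -0.0, -1.0]]
force: [0.1, -0.3, -0.3]
opening: 1.001
gripper_force: 0.0
```

Run:
```python
from rig import sensors, viewer
import cv2, numpy as np
o=sensors.get_obs(); print(o['time_s'],o['eef_pos'],np.round(o['tool_rot'],3),o['joints'])
p=viewer.camera('wrist'); s=viewer.camera('side')
import pickle; pickle.dump((p,s),open('w1.pkl','wb'))
for n,d in (('wrist',p),('side',s)):
    print(n,np.round(-d['R'].T@d['t'],3),np.round(d['R'][2],2))
    for q in ['pan','stone0','weight','block','shelf']:
        print(q,[(np.round(e['location'],3).tolist(),round(e['conf'],2)) for e in viewer.boxes_of(q,d)[:5]])
a=p['pixels'][:,:,::-1]; b=cv2.resize(s['pixels'][:,:,::-1][200:360,120:380],(780,480),interpolation=cv2.INTER_CUBIC)
cv2.imwrite('pics/w1.png',a); cv2.imwrite('pics/s1.png',b)
```

```text
4.3 [0.46001794 0.18600148 0.25007293] [[ 1.    -0.001  0.   ]
 [-0.001 -1.     0.   ]
 [ 0.    -0.    -1.   ]] [3.81212869e-01 1.51360607e-01 1.90280651e+00 3.86740167e-06
 1.08725431e+00 1.95332843e+00]
wrist [0.542 0.188 0.374] [-0.32  0.   -0.95]
pan [([0.57, 0.197, 0.001], 0.62)]
stone0 [([0.565, 0.183, 0.02], 0.77), ([0.616, 0.216, 0.015], 0.57), ([0.59, 0.21, 0.019], 0.54)]
weight [([0.41, 0.242, 0.032], 0.94)]
block [([0.534, 0.032, 0.048], 0.96), ([0.565, 0.184, 0.018], 0.48)]
shelf []
side [0.446 0.95  0.774] [ 0.11 -0.81 -0.57]
pan [([0.599, 0.202, 0.012], 0.87)]
stone0 [([0.651, 0.233, 0.024], 0.64), ([0.591, 0.22, 0.014], 0.41)]
weight [([0.399, 0.258, 0.029], 0.79), ([0.6, 0.197, 0.008], 0.16)]
block [([0.525, 0.038, 0.038], 0.55)]
shelf [([0.737, 0.29, 0.097], 0.94)]
```

View pics/w1.png

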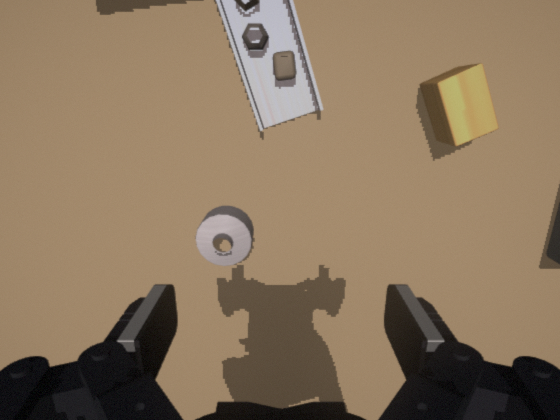

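View pics/s1.png

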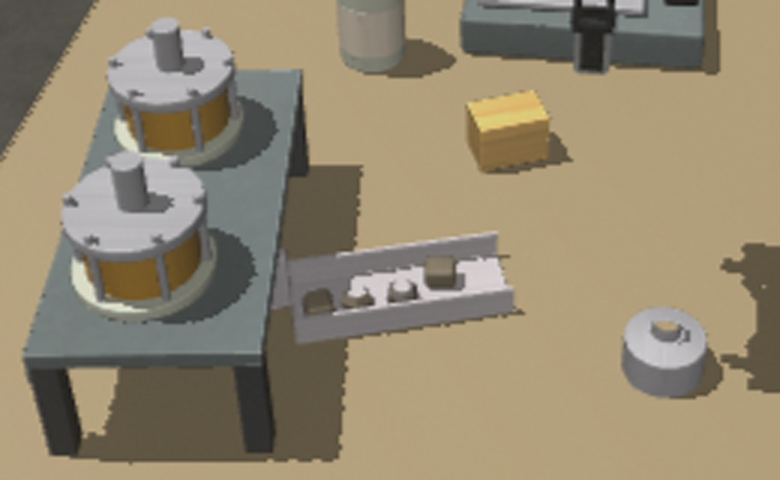

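The wrist picture shows the spout's end corners at about (262,130) and (321,109), the weight at (224,240) and the block at (460,105). The side crop shows that the channel is all out from under the shelf. The closed end is at crop x≈290, and only the handle is beneath the board.

```bash
cat > h.py <<'E'
import numpy as np
def ray(d,uv,z):
    R,t,K=d['R'],d['t'],d['K']; c=-R.T@t
    v=R.T@np.linalg.inv(K)@np.array([uv[0],uv[1],1.]); return c+v*(z-c[2])/v[2]
def proj(d,X):
    q=d['K']@(d['R']@np.asarray(X,float)+d['t']); return q[:2]/q[2]
E
python3 - <<'E'
import pickle,numpy as np
from h import *
w,s=pickle.load(open('w1.pkl','rb'))
for n,uv,z in [('Ltop far',(218,2),.024),('Ltop end',(261,127),.024),('Rtop far',(293,2),.024),('Rtop end',(321,107),.024),('floorL',(265,128),.003),('floorR',(316,112),.003)]:
    print(n,np.round(ray(w,uv,z),4))
for n,c,z in [('near far',(293,316),.024),('near end',(514,290),.024),('far far',(290,262),.024),('far end',(497,234),.024),('near bot closed',(297,342),0),('near bot spout',(514,312),0),('shelf top front near',(262,362),.097),('shelf top front far',(302,70),.097)]:
    print(n,np.round(ray(s,(120+c[0]/3,200+c[1]/3),z),4))
E
```

```text
Ltop far [0.615  0.2405 0.024 ]
Ltop end [0.5114 0.2061 0.024 ]
Rtop far [0.6148 0.1769 0.024 ]
Rtop end [0.5292 0.1504 0.024 ]
floorL [0.5086 0.2033 0.003 ]
floorR [0.5238 0.1529 0.003 ]
near far [0.6607 0.2498 0.024 ]
near end [0.5068 0.2057 0.024 ]
far far [0.6749 0.1965 0.024 ]
far end [0.5252 0.1484 0.024 ]
near bot closed [0.659  0.2521 0.    ]
near bot spout [0.5066 0.2043 0.    ]
shelf top front near [0.6504 0.3584 0.097 ]
shelf top front far [0.6914 0.0561 0.097 ]
```

>>> play_rows(rows=[[0.67, 0, 0, 0, 0, -0.9, 1], [0.67, 0, 0, 0, 0, -0.9, 1], [0.67, 0, 0, 0, 0, -0.9, 1], [0.66, 0, 0, 0, 0, -0.8, 1], [0, 0, 0, 0, 0, 0, 1]])

```text
time_s: 5.4
eef_pos: [0.5412, 0.1957, 0.2499]
tool_rot: [[0.953, 0.302, 0.001], [0.302, -0.953, 0.0], [0.001, 0.0, -1.0]]
force: [0.7, 1.0, -0.9]
opening: 1.001
gripper_force: 0.0
```

Run:
```python
from rig import sensors
import numpy as np
o=sensors.get_obs();R=o['tool_rot']
print(o['eef_pos'],np.round(R,3), np.round(R.T@(np.array([.540,.185,.022])-o['eef_pos'])/.03,2))
```

```text
[0.54118591 0.19574505 0.24987744] [[ 0.953  0.302  0.001]
 [ 0.302 -0.953  0.   ]
 [ 0.001  0.    -1.   ]] [-0.16  0.33  7.6 ]
```

>>> play_rows(rows=[[-0.16, 0.33, 0.9, 0, 0, 0, 1], [0, 0, 0.9, 0, 0, 0, 1], [0, 0, 0.9, 0, 0, 0, 1], [0, 0, 0.9, 0, 0, 0, 1], [0, 0, 0.9, 0, 0, 0, 1], [0, 0, 0.6, 0, 0, 0, 1], [0, 0, 0, 0, 0, 0, 1]])

```text
time_s: 6.1
eef_pos: [0.5351, 0.1837, 0.0947]
tool_rot: [[0.954, 0.299, -0.005], [0.299, -0.954, -0.002], [-0.005, 0.0, -1.0]]
force: [-0.9, -0.3, -0.2]
opening: 1.005
gripper_force: 0.0
```

Run:
```python
from rig import sensors, viewer
import cv2
p=viewer.camera('wrist');s=viewer.camera('side')
a=p['pixels'];b=cv2.resize(s['pixels'][200:340,180:367],(560,420))
cv2.imwrite('pics/w2.png',cv2.resize(cv2.hconcat([a,b]),(800,300),interpolation=cv2.INTER_AREA)[:,:,::-1])
```

```text
(no output)
```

View pics/w2.png

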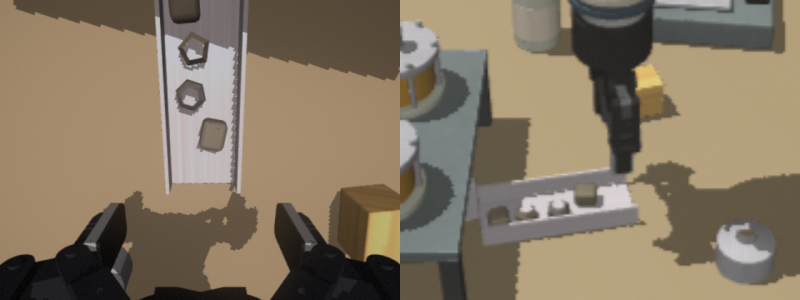

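The pan is centred between the fingers: its walls are at 160–245 px, with the fingers at 125 and 275. I'll go down, grip the walls near the spout and draw it out 110 mm.

>>> play_rows(rows=[[0.1, 0, 0.6, 0, 0, 0, 1], [0, 0, 0.6, 0, 0, 0, 1], [0, 0, 0.6, 0, 0, 0, 1], [0, 0, 0.4, 0, 0, 0, 1], [0, 0, 0.1, 0, 0, 0, 1], [0, 0, 0, 0, 0, 0, 1], [0, 0, 0, 0, 0, 0, 0.7], [0, 0, 0, 0, 0, 0, 0.6], [0, 0, 0, 0, 0, 0, 0.6], [0, 0, 0, 0, 0, 0, 0.6]], force=30)

```text
time_s: 7.2
eef_pos: [0.5411, 0.1855, 0.029]
tool_rot: [[0.954, 0.301, 0.001], [0.301, -0.954, 0.0], [0.001, -0.0, -1.0]]
force: [-1.5, 0.4, 7.0]
opening: 0.716
gripper_force: 32.1
```

>>> play_rows(rows=[[-0.1, 0, 0, 0, 0, 0, 0.6], [-0.2, 0, 0, 0, 0, 0, 0.6], [-0.35, 0, 0, 0, 0, 0, 0.6], [-0.45, 0, 0, 0, 0, 0, 0.6], [-0.5, 0, 0, 0, 0, 0, 0.6], [-0.5, 0, 0, 0, 0, 0, 0.6], [-0.45, 0, 0, 0, 0, 0, 0.6], [-0.4, 0, 0, 0, 0, 0, 0.6], [-0.3, 0, 0, 0, 0, 0, 0.6], [-0.2, 0, 0, 0, 0, 0, 0.6]])

```text
time_s: 8.2
eef_pos: [0.4429, 0.1546, 0.029]
tool_rot: [[0.954, 0.301, 0.004], [0.301, -0.954, 0.001], [0.004, -0.0, -1.0]]
force: [4.0, 1.1, 7.4]
opening: 0.713
gripper_force: 33.6
```

>>> play_rows(rows=[[-0.15, 0, 0, 0, 0, 0, 0.6], [0, 0, 0, 0, 0, 0, 0.6], [0, 0, 0, 0, 0, 0, 0.6]])

```text
time_s: 8.5
eef_pos: [0.4383, 0.1532, 0.029]
tool_rot: [[0.954, 0.301, 0.003], [0.301, -0.954, 0.001], [0.003, -0.0, -1.0]]
force: [2.0, 0.6, 12.1]
opening: 0.713
gripper_force: 34.1
```

Run:
```python
from rig import sensors, viewer
import cv2,pickle
p=viewer.camera('wrist');s=viewer.camera('side');pickle.dump((p,s),open('w3.pkl','wb'))
a=p['pixels'];b=cv2.resize(s['pixels'][200:350,180:380],(560,420))
cv2.imwrite('pics/w3.png',cv2.resize(cv2.hconcat([a,b]),(800,300),interpolation=cv2.INTER_AREA)[:,:,::-1])
```

```text
(no output)
```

View pics/w3.png

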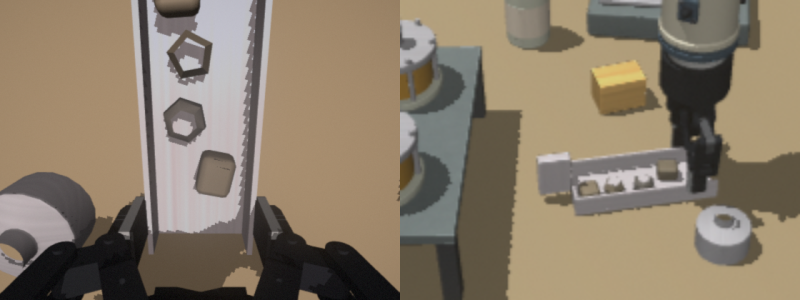

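The pan is out and flat. The handle at (555,175) is well clear of the shelf edge at 480, and the weight is just left of the finger. I'll open a little, rise, and move back to see the handle.

>>> play_rows(rows=[[0, 0, 0, 0, 0, 0, 0.8], [0, 0, 0, 0, 0, 0, 0.8], [0, 0, 0, 0, 0, 0, 0.82], [0, 0, -0.2, 0, 0, 0, 0.82], [0, 0, -0.5, 0, 0, 0, 0.82], [0, 0, -0.8, 0, 0, 0, 0.82], [0, 0, -0.9, 0, 0, 0, 0.82], [0, 0, -1, 0, 0, 0, 0.82], [0, 0, -1, 0, 0, 0, 0.82], [0, 0, -0.5, 0, 0, 0, 0.82]])

```text
time_s: 9.6
eef_pos: [0.4381, 0.1531, 0.1776]
tool_rot: [[0.954, 0.301, 0.003], [0.301, -0.954, 0.001], [0.003, -0.0, -1.0]]
force: [-0.3, -0.4, -0.3]
opening: 0.82
gripper_force: 0.0
```

>>> play_rows(rows=[[0, 0, -0.2, 0, 0, 0, 0.6], [0, 0, 0, 0, 0, 0, 0.6], [0, 0, 0, 0, 0, 0, 0.6]])

```text
time_s: 9.9
eef_pos: [0.4369, 0.1527, 0.1802]
tool_rot: [[0.954, 0.301, -0.001], [0.301, -0.954, -0.0], [-0.001, 0.0, -1.0]]
force: [-0.7, 0.0, 0.6]
opening: 0.601
gripper_force: 0.0
```

Run:
```python
from rig import sensors, viewer
import cv2,pickle,numpy as np
p=viewer.camera('wrist');s=viewer.camera('side');c=viewer.camera('scene');o=sensors.get_obs();pickle.dump((p,s,c,o),open('w4.pkl','wb'))
print(o['eef_pos'])
for d in (p,s,c):
    for q in ('pan_handle','pan_spout','cell','flask','bottle','weight','block'): print(q,[(np.round(e['location'],3).tolist(),round(e['conf'],2)) for e in viewer.boxes_of(q,d)[:2]])
a=cv2.resize(p['pixels'],(440,330));b=cv2.resize(s['pixels'][150:360,180:460],(360,270)) 
im=np.zeros((600,800,3),np.uint8);im[:330,:440]=a;im[:270,440:]=b
im[330:600,0:360]=cv2.resize(c['pixels'][100:310,100:380],(360,270));im[330:600,400:760]=cv2.resize(c['pixels'][180:285,290:430],(360,270))
cv2.imwrite('pics/w4.png',im[:,:,::-1])
```

```text
[0.43689138 0.15267727 0.17996695]
pan_handle [([0.503, 0.174, 0.006], 0.56), ([0.518, 0.184, 0.014], 0.43)]
pan_spout []
cell []
flask []
bottle []
weight [([0.407, 0.241, 0.031], 0.89)]
block [([0.53, 0.033, 0.046], 0.78)]
pan_handle [([0.508, 0.179, 0.011], 0.9)]
pan_spout [([0.508, 0.181, 0.017], 0.62), ([0.518, 0.189, 0.011], 0.47)]
cell [([0.514, -0.162, 0.084], 0.8)]
flask [([0.517, -0.127, 0.043], 0.69), ([0.657, -0.296, 0.044], 0.68)]
bottle [([0.658, -0.074, 0.07], 0.64)]
weight [([0.4, 0.26, 0.028], 0.8), ([0.546, 0.199, 0.02], 0.6)]
block [([0.525, 0.041, 0.039], 0.72)]
pan_handle [([0.501, 0.174, 0.003], 0.78)]
pan_spout [([0.503, 0.171, 0.006], 0.83)]
cell [([0.507, -0.2, 0.085], 0.63)]
flask [([0.673, -0.306, 0.042], 0.77)]
bottle [([0.689, -0.092, 0.076], 0.91)]
weight [([0.423, 0.242, 0.03], 0.58)]
block [([0.556, 0.025, 0.042], 0.72)]
```

View pics/w4.png

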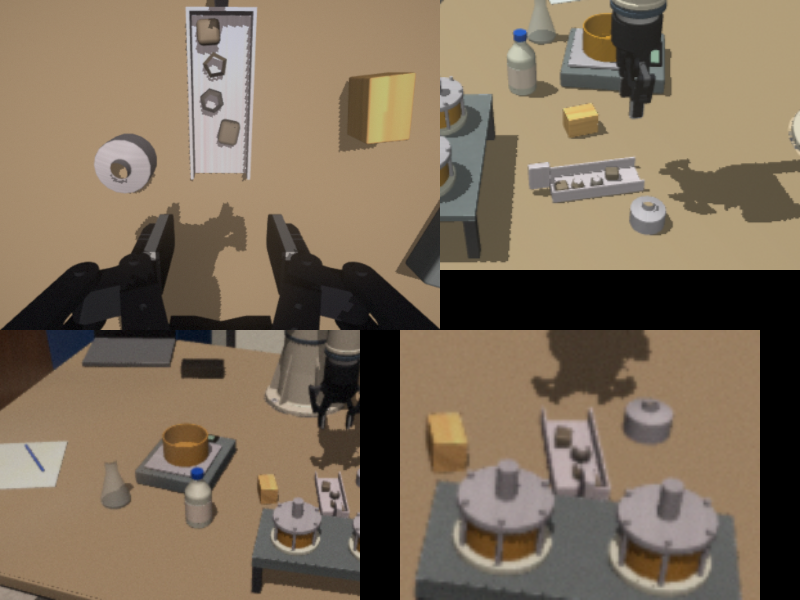

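The wrist panel shows the pan with all four stones. Its closed end has corners at (186,8) and (257,8), the handle is at (219,3), and the spout corners are at (192,180) and (249,178). Next I compute the pan pose and the cell centre.

Run:
```python
import pickle,numpy as np
from h import *
p,s,c,o=pickle.load(open('w4.pkl','rb'));k=560/440
P={n:ray(p,(u*k,v*k),z) for n,u,v,z in [('cl',186,8,.024),('cr',257,8,.024),('sl',191,180,.024),('sr',250,178,.024),('wt',122,172,.046)]}
print({n:np.round(v,4) for n,v in P.items()})
C=(P['cl']+P['cr'])/2;S=(P['sl']+P['sr'])/2;u=(C-S)/np.linalg.norm(C-S);print(np.linalg.norm(C-S),np.degrees(np.arctan2(u[1],u[0])))
O=(C-.075*u+S+.085*u)/2;H=O+.095*u;print('O',O,'handle',H)
# side handle top corners: crop px
f=lambda x,y:(180+(x-440)*280/360,150+y*280/360)
print('side handle top', ray(s,f(528,164),.062),ray(s,f(549,162),.062))
R=o['tool_rot'];H[2]=.045
print('move units',np.round(R.T@(H-o['eef_pos'])/.03,2))
```

```text
{'cl': array([0.5569, 0.2234, 0.024 ]), 'cr': array([0.5753, 0.1645, 0.024 ]), 'sl': array([0.4041, 0.1765, 0.024 ]), 'sr': array([0.4246, 0.1183, 0.024 ]), 'wt': array([0.401 , 0.2418, 0.046 ])}
0.1586865370470539 17.06280260403601
O [0.4949919 0.1721315 0.024    ] handle [0.58581036 0.20000638 0.024     ]
side handle top [0.601514   0.19708848 0.062     ] [0.56702597 0.18807061 0.062     ]
move units [ 5.22 -0.01  4.49]
```

>>> play_rows(rows=[[0.5, 0, 0, 0, 0, 0, 0.6], [0.8, 0, 0, 0, 0, 0, 0.6], [0.9, 0, 0, 0, 0, 0, 0.6], [0.9, 0, 0, 0, 0, 0, 0.6], [0.9, 0, 0, 0, 0, 0, 0.6], [0.8, 0, 0, 0, 0, 0, 0.6], [0.4, 0, 0.3, 0, 0, 0, 0.6], [0, 0, 0.7, 0, 0, 0, 0.6], [0, 0, 0.6, 0, 0, 0, 0.6], [0, 0, 0, 0, 0, 0, 0.6]])

```text
time_s: 12.1
eef_pos: [0.5845, 0.1992, 0.1298]
tool_rot: [[0.954, 0.301, -0.005], [0.301, -0.954, -0.002], [-0.005, 0.0, -1.0]]
force: [-0.3, -0.0, 0.2]
opening: 0.594
gripper_force: 0.0
```

Run:
```python
from rig import sensors, viewer
import cv2,pickle,numpy as np
p=viewer.camera('wrist');s=viewer.camera('side');o=sensors.get_obs()
print(o['eef_pos'],np.round(o['tool_rot'].T@(np.array([.585,.198,.045])-o['eef_pos'])/.03,2))
cv2.imwrite('pics/w5.png',cv2.hconcat([cv2.resize(p['pixels'],(400,300)),cv2.resize(s['pixels'][150:345,180:440],(400,300))])[:,:,::-1])
# cell rim from scene/side masks
from h import *
c=viewer.camera('scene')
for d in (s,c):
    m=viewer.cut_out('cell',d)
    if m:
        r=m[0]['region'];ys,xs=np.nonzero(r);print(m[0]['conf'],xs.min(),xs.max(),ys.min(),ys.max())
        from scipy.optimize import minimize
        a=np.linspace(0,2*np.pi,60)
        def sil(x,y):
            P=np.array([proj(d,(x+.056*np.cos(t),y+.056*np.sin(t),z)) for t in a for z in (.051,.109)]);return P
        def cost(v):
            P=sil(*v);return np.sum((np.r_[P.min(0),P.max(0)]-[xs.min(),ys.min(),xs.max()+1,ys.max()+1])**2)
        f=minimize(cost,[.5,-.2],method='Nelder-Mead');print(f.x,f.fun)
```

```text
[0.58602956 0.19972443 0.13253465] [-0.05  0.04  2.92]
0.8 291 330 160 197
[ 0.49207501 -0.2026528 ] 0.48049347861193814
0.64 227 260 174 205
[ 0.49704008 -0.19616596] 5.0413167077720455
```

View pics/w5.png

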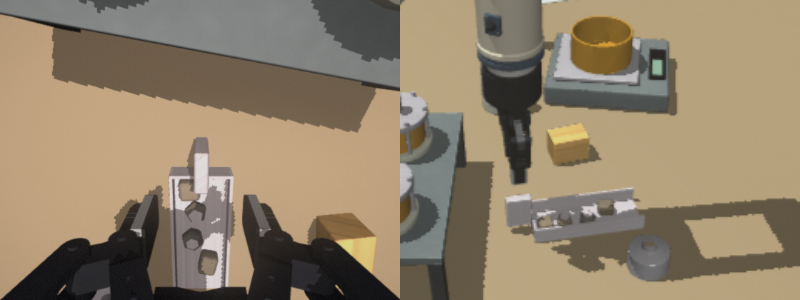

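The handle at (201,165) lies in the fingers' middle plane. Next: go down, grip it and lift.

>>> play_rows(rows=[[0, 0, 0.5, 0, 0, 0, 0.6], [0, 0, 0.7, 0, 0, 0, 0.6], [0, 0, 0.7, 0, 0, 0, 0.6], [0, 0, 0.6, 0, 0, 0, 0.6], [0, 0, 0.3, 0, 0, 0, 0.6], [0, 0, 0.1, 0, 0, 0, 0.6], [0, 0, 0, 0, 0, 0, 0.6]])

```text
time_s: 13.05
eef_pos: [0.5863, 0.1998, 0.0459]
tool_rot: [[0.954, 0.301, -0.0], [0.301, -0.954, -0.0], [-0.0, 0.0, -1.0]]
force: [0.4, 0.7, 0.2]
opening: 0.602
gripper_force: 0.0
```

>>> play_rows(rows=[[0, 0, 0, 0, 0, 0, 0.4], [0, 0, 0, 0, 0, 0, 0.25], [0, 0, 0, 0, 0, 0, 0.1], [0, 0, 0, 0, 0, 0, 0.0], [0, 0, 0, 0, 0, 0, 0.0], [0, 0, 0, 0, 0, 0, 0.0]], force=100)

```text
time_s: 13.65
eef_pos: [0.5868, 0.2, 0.0469]
tool_rot: [[0.954, 0.301, 0.001], [0.301, -0.954, 0.0], [0.001, 0.0, -1.0]]
force: [-0.6, -1.0, 4.6]
opening: 0.128
gripper_force: 97.6
```

>>> play_rows(rows=[[0, 0, -0.1, 0, 0, 0, 0], [0, 0, -0.3, 0, 0, 0, 0], [0, 0, -0.5, 0, 0, 0, 0], [0, 0, -0.8, 0, 0, 0, 0], [0, 0, -0.9, 0, 0, 0, 0], [0, 0, -0.9, 0, 0, 0, 0], [0, 0, -0.9, 0, 0, 0, 0], [0, 0, -0.8, 0, 0, 0, 0], [0, 0, -0.5, 0, 0, 0, 0], [0, 0, -0.3, 0, 0, 0, 0]])

```text
time_s: 14.65
eef_pos: [0.5867, 0.1999, 0.228]
tool_rot: [[0.954, 0.301, 0.002], [0.301, -0.954, 0.001], [0.002, -0.0, -1.0]]
force: [0.4, -0.4, -2.4]
opening: 0.125
gripper_force: 97.4
```

>>> play_rows(rows=[[0, 0, 0, 0, 0, 0.2, 0], [0, 0, 0, 0, 0, 0.4, 0], [0, 0, 0, 0, 0, 0.5, 0], [0, 0, 0, 0, 0, 0.5, 0], [0, 0, 0, 0, 0, 0.5, 0], [0, 0, 0, 0, 0, 0.5, 0], [0, 0, 0, 0, 0, 0.4, 0], [0, 0, 0, 0, 0, 0.3, 0], [0, 0, 0, 0, 0, 0.2, 0], [0, 0, 0, 0, 0, 0, 0]])

```text
time_s: 15.65
eef_pos: [0.586, 0.1997, 0.2254]
tool_rot: [[1.0, -0.0, -0.001], [-0.0, -1.0, -0.0], [-0.001, 0.0, -1.0]]
force: [0.0, 0.3, -2.7]
opening: 0.121
gripper_force: 97.4
```

Run:
```python
from rig import sensors, viewer
import cv2,pickle,numpy as np
from h import *
s=viewer.camera('side');c=viewer.camera('scene');o=sensors.get_obs();R=o['tool_rot'];T=o['eef_pos']
print(o['time_s'],T,np.round(R,3),o['force'],o['moment'],o['opening'],o['joints'])
pan=lambda x,y,z:T+R@np.array([x-.095,-y,.045-z])
cv2.imwrite('pics/lift_s.png',s['pixels'][:,:,::-1])
im=s['pixels'][:,:,::-1].copy()
box=[(-.085,.031,.024),(.075,.031,.024),(.075,-.031,.024),(-.085,-.031,.024)]
cv2.polylines(im,[np.array([proj(s,pan(*b)) for b in box]).round().astype(int)],True,(0,0,255),1)
cv2.polylines(im,[np.array([proj(s,pan(x,.031,0)) for x in (-.085,.075)]).round().astype(int)],False,(0,255,0),1)
x,y=proj(s,pan(0,0,.01)).astype(int)
cv2.imwrite('pics/lift.png',cv2.resize(im[y-75:y+75,x-100:x+100],(800,600),interpolation=cv2.INTER_CUBIC))
for q in ('pan','pan_spout','stone0'):
  for d in (s,c): print(q,[(np.round(e['location'],3).tolist(),round(e['conf'],2)) for e in viewer.boxes_of(q,d)[:4]])
```

```text
15.75 [0.58617134 0.19973854 0.22570001] [[ 1.  0. -0.]
 [ 0. -1. -0.]
 [-0.  0. -1.]] [-0.4576776   0.18804294 -2.37974799] [-0.04961283 -0.17551284 -0.02605724] 0.12674456269407094 [ 3.26004893e-01  3.67597042e-01  1.66941097e+00 -3.30984588e-05
  1.10503418e+00  1.89640889e+00]
pan [([0.492, 0.202, 0.188], 0.77), ([0.497, -0.17, 0.084], 0.62)]
pan [([0.566, 0.204, 0.197], 0.72), ([0.507, -0.198, 0.084], 0.45), ([0.552, 0.028, 0.044], 0.4)]
pan_spout [([0.494, 0.204, 0.193], 0.87)]
pan_spout [([0.57, 0.202, 0.194], 0.74)]
stone0 [([0.548, 0.217, 0.202], 0.54), ([0.513, 0.212, 0.192], 0.53), ([0.482, 0.219, 0.195], 0.39)]
stone0 []
```

View pics/lift.png

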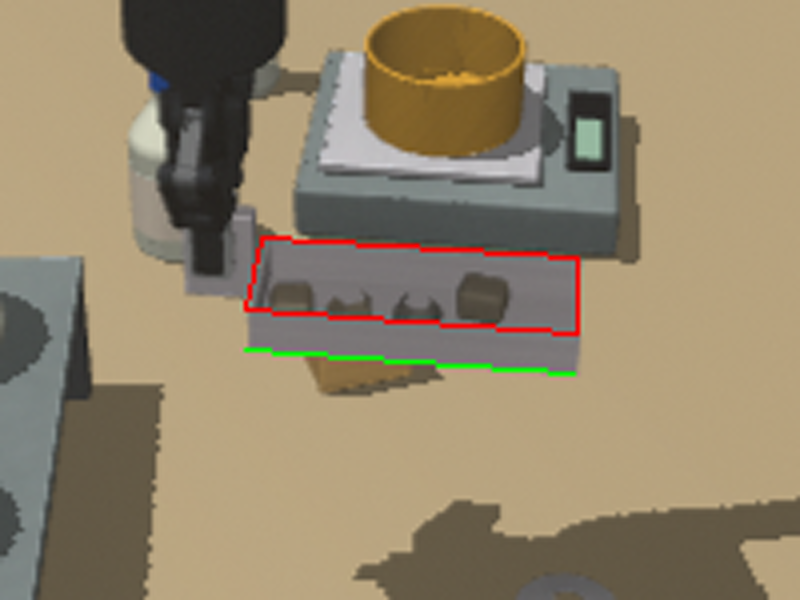

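The overlaid model matches the lifted pan: the red rim and green base lie on its edges, it is level, and the stones are inside. Now I carry it across to the cell.

>>> play_rows(rows=[[0, 0.15, 0, 0, 0, 0, 0], [0, 0.3, 0, 0, 0, 0, 0], [0, 0.45, 0, 0, 0, 0, 0], [0, 0.6, 0, 0, 0, 0, 0], [0, 0.75, 0, 0, 0, 0, 0], [0, 0.85, 0, 0, 0, 0, 0], [0, 0.9, 0, 0, 0, 0, 0], [0, 0.9, 0, 0, 0, 0, 0], [0, 0.9, 0, 0, 0, 0, 0], [0, 0.9, 0, 0, 0, 0, 0]])

```text
time_s: 17.05
eef_pos: [0.5858, -0.0038, 0.2261]
tool_rot: [[1.0, -0.001, 0.0], [-0.001, -1.0, -0.0], [0.0, 0.0, -1.0]]
force: [0.8, -0.9, -3.2]
opening: 0.128
gripper_force: 97.5
```

>>> play_rows(rows=[[0, 0.9, 0, 0, 0, 0, 0], [0, 0.9, 0, 0, 0, 0, 0], [0, 0.9, 0, 0, 0, 0, 0], [0, 0.85, 0, 0, 0, 0, 0], [0, 0.75, 0, 0, 0, 0, 0], [0, 0.7, 0, 0, 0, 0, 0], [0, 0.6, 0, 0, 0, 0, 0], [0, 0.45, 0, 0, 0, 0, 0], [0, 0.35, 0, 0, 0, 0, 0], [0, 0.2, 0, 0, 0, 0, 0]])

```text
time_s: 18.05
eef_pos: [0.5861, -0.2001, 0.2259]
tool_rot: [[1.0, -0.001, -0.0], [-0.001, -1.0, 0.0], [-0.0, -0.0, -1.0]]
force: [-0.5, 0.6, -2.8]
opening: 0.125
gripper_force: 97.5
```

>>> play_rows(rows=[[0.15, 0, 0, 0, 0, 0, 0], [0.35, 0, 0, 0, 0, 0, 0], [0.5, 0, 0, 0, 0, 0, 0], [0.6, 0, 0, 0, 0, 0, 0], [0.6, 0, 0, 0, 0, 0, 0], [0.5, 0, 0, 0, 0, 0, 0], [0.4, 0, 0, 0, 0, 0, 0], [0.3, 0, 0, 0, 0, 0, 0], [0.2, 0, 0, 0, 0, 0, 0], [0, 0, 0, 0, 0, 0, 0]])

```text
time_s: 19.05
eef_pos: [0.6948, -0.199, 0.2257]
tool_rot: [[1.0, 0.0, -0.0], [0.0, -1.0, 0.0], [-0.0, -0.0, -1.0]]
force: [0.9, -0.6, -4.1]
opening: 0.129
gripper_force: 97.5
```

Run:
```python
from rig import sensors, viewer
import numpy as np
from h import *
s=viewer.camera('side');c=viewer.camera('scene');w=viewer.camera('wrist');o=sensors.get_obs();R=o['tool_rot'];T=o['eef_pos']
print(o['time_s'],T,np.round(R,3),o['joints'])
print('spout',T+R@np.array([-.18,0,.043]))
for q in ('cell','cell_rim','flask','bottle'):
  for d in (s,c,w): print(q,[(np.round(e['location'],3).tolist(),round(e['conf'],2)) for e in viewer.boxes_of(q,d)[:2]])
```

```text
19.2 [ 0.69382148 -0.19920212  0.22596193] [[ 1. -0. -0.]
 [-0. -1.  0.]
 [-0. -0. -1.]] [-2.81654642e-01  5.23178111e-01  1.42413158e+00 -2.78454652e-05
  1.19477387e+00  1.28926598e+00]
spout [ 0.51380091 -0.1991768   0.18304812]
cell []
cell [([0.521, -0.187, 0.079], 0.64)]
cell []
cell_rim [([0.493, -0.176, 0.085], 0.75)]
cell_rim [([0.523, -0.187, 0.08], 0.72)]
cell_rim [([0.683, -0.112, 0.099], 0.65)]
flask [([0.662, -0.294, 0.044], 0.59)]
flask [([0.674, -0.304, 0.045], 0.95), ([0.422, 0.246, 0.033], 0.33)]
flask []
bottle []
bottle [([0.687, -0.091, 0.074], 0.96)]
bottle [([0.681, -0.112, 0.096], 0.74), ([0.688, -0.197, 0.236], 0.17)]
```

>>> play_rows(rows=[[0, 0, 0.15, 0, 0, 0, 0], [0, 0, 0.3, 0, 0, 0, 0], [0, 0, 0.4, 0, 0, 0, 0], [0, 0, 0.4, 0, 0, 0, 0], [0, 0, 0.3, 0, 0, 0, 0], [0, 0, 0.2, 0, 0, 0, 0], [0, 0, 0, 0, 0, 0, 0]])

```text
time_s: 20.5
eef_pos: [0.6937, -0.199, 0.172]
tool_rot: [[1.0, 0.0, -0.002], [0.0, -1.0, 0.001], [-0.002, -0.001, -1.0]]
force: [0.6, 0.1, -3.2]
opening: 0.125
gripper_force: 97.5
```

>>> play_rows(rows=[[-0.07, 0, -0.26, 0, 0.5, 0, 0], [-0.07, 0, -0.26, 0, 0.5, 0, 0], [-0.07, 0, -0.26, 0, 0.5, 0, 0], [-0.07, 0, -0.26, 0, 0.5, 0, 0], [-0.07, 0, -0.26, 0, 0.5, 0, 0], [-0.07, 0, -0.26, 0, 0.5, 0, 0], [-0.07, 0, -0.26, 0, 0.5, 0, 0], [0, 0, 0, 0, 0, 0, 0]])

```text
time_s: 21.3
eef_pos: [0.672, -0.1994, 0.2269]
tool_rot: [[0.953, -0.0, 0.302], [-0.0, -1.0, -0.0], [0.302, 0.0, -0.953]]
force: [-1.2, -0.3, -2.9]
opening: 0.127
gripper_force: 97.6
```

Run:
```python
from rig import sensors, viewer
import numpy as np
o=sensors.get_obs();R=o['tool_rot'];T=o['eef_pos']
print(o['time_s'],T,np.round(R,3),o['joints'],o['force'],'spout',T+R@np.array([-.18,0,.043]))
```

```text
21.3 [ 0.67196871 -0.19937389  0.22688169] [[ 0.953 -0.     0.302]
 [-0.    -1.    -0.   ]
 [ 0.302  0.    -0.953]] [-0.33650402  0.36433747  1.70833533  0.14129164  0.78298882  1.14878851] [-1.15356748 -0.30112504 -2.91267577] spout [ 0.51338167 -0.19933816  0.13149223]
```

The spout stays at (0.513, -0.199, 0.131) as the pan tips, so I'll keep tipping.

>>> play_rows(rows=[[-0.07, 0, -0.26, 0, 0.5, 0, 0], [-0.07, 0, -0.26, 0, 0.5, 0, 0], [-0.07, 0, -0.26, 0, 0.5, 0, 0], [-0.07, 0, -0.26, 0, 0.5, 0, 0], [-0.07, 0, -0.26, 0, 0.5, 0, 0], [-0.07, 0, -0.26, 0, 0.5, 0, 0], [-0.07, 0, -0.26, 0, 0.5, 0, 0], [0, 0, 0, 0, 0, 0, 0], [0, 0, 0, 0, 0, 0, 0], [0, 0, 0, 0, 0, 0, 0]])

```text
time_s: 22.3
eef_pos: [0.6372, -0.1993, 0.2688]
tool_rot: [[0.82, 0.0, 0.573], [0.0, -1.0, 0.0], [0.573, 0.0, -0.82]]
force: [-0.6, -0.5, -2.2]
opening: 0.126
gripper_force: 97.7
```

>>> play_rows(rows=[[-0.07, 0, -0.26, 0, 0.5, 0, 0], [-0.07, 0, -0.26, 0, 0.5, 0, 0], [-0.07, 0, -0.26, 0, 0.5, 0, 0], [-0.07, 0, -0.26, 0, 0.5, 0, 0], [-0.07, 0, -0.26, 0, 0.5, 0, 0], [-0.07, 0, -0.26, 0, 0.5, 0, 0], [0, 0, 0, 0, 0, 0, 0], [0, 0, 0, 0, 0, 0, 0], [0, 0, 0, 0, 0, 0, 0], [0, 0, 0, 0, 0, 0, 0]])

```text
time_s: 23.3
eef_pos: [0.5969, -0.1992, 0.2956]
tool_rot: [[0.643, 0.001, 0.766], [0.001, -1.0, 0.0], [0.766, 0.0, -0.643]]
force: [-0.1, -0.0, -1.4]
opening: 0.127
gripper_force: 97.8
```

Run:
```python
from rig import sensors, viewer
import numpy as np,cv2
o=sensors.get_obs();R=o['tool_rot'];T=o['eef_pos']
print(o['time_s'],T,np.round(R,3),o['joints'],o['force'],o['opening'],'spout',T+R@np.array([-.18,0,.043]))
for n in ('side','scene','wrist'):
    d=viewer.camera(n);cv2.imwrite(f'pics/tip_{n}.png',d['pixels'][:,:,::-1])
    for q in ('stone0','cell'): print(n,q,[(np.round(e['location'],3).tolist(),round(e['conf'],2)) for e in viewer.boxes_of(q,d)[:5]])
```

```text
23.3 [ 0.59692549 -0.19919143  0.29563305] [[ 0.643  0.001  0.766]
 [ 0.001 -1.     0.   ]
 [ 0.766  0.    -0.643]] [-0.52290308  0.09421644  2.15461176  1.35306954  0.40287148 -0.11964833] [-0.05596133 -0.01591168 -1.4033424 ] 0.12742395255074035 spout [ 0.51411796 -0.19929303  0.13012806]
side stone0 []
side cell [([0.49, -0.167, 0.08], 0.88)]
scene stone0 [([0.463, -0.208, 0.076], 0.51), ([0.593, -0.195, 0.228], 0.43)]
scene cell [([0.53, -0.186, 0.082], 0.81)]
wrist stone0 []
wrist cell []
```

Run:
```python
import numpy as np,cv2
c=cv2.imread('pics/tip_scene.png');s=cv2.imread('pics/tip_side.png');w=cv2.imread('pics/tip_wrist.png')
r=lambda i,wh:cv2.resize(i,wh,interpolation=cv2.INTER_CUBIC)
im=np.zeros((600,800,3),np.uint8)
im[:300,:400]=r(c[130:235,190:330],(400,300));im[:300,400:]=r(s[105:225,220:380],(400,300))
im[300:,:400]=r(w,(400,300));im[300:,400:]=r(c[150:210,210:290],(400,300))
cv2.imwrite('pics/tip.png',im)
```

```text
(no output)
```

View pics/tip.png

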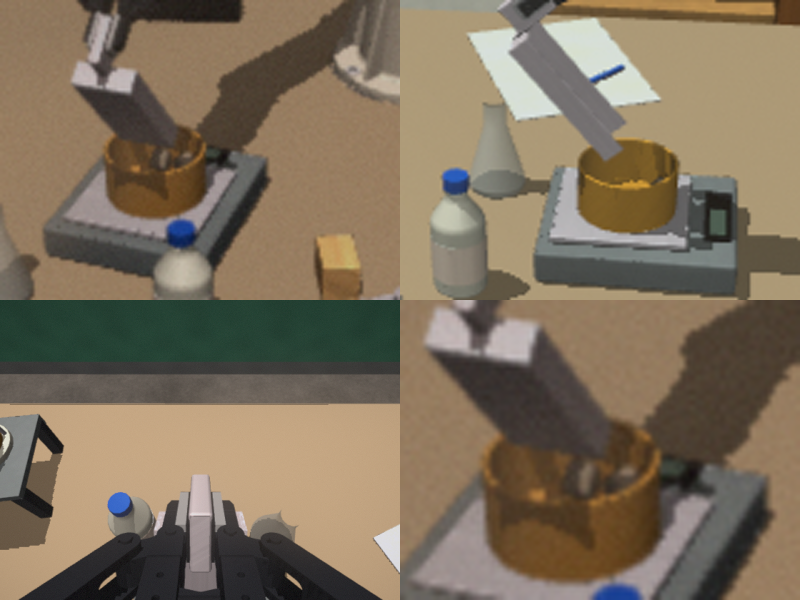

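The crops show the pan tipped with its spout over the cell's mouth and at least two stones inside the cell at (580,480) and (625,480); nothing has spilt. A small shake, then I'll level the pan and check that it is empty.

>>> play_rows(rows=[[0.3, 0, 0, 0, 0, 0, 0], [0.3, 0, 0, 0, 0, 0, 0], [-0.3, 0, 0, 0, 0, 0, 0], [-0.3, 0, 0, 0, 0, 0, 0], [0.3, 0, 0, 0, 0, 0, 0], [-0.3, 0, 0, 0, 0, 0, 0], [0, 0, 0, 0, 0, 0, 0], [0, 0, 0, 0, 0, 0, 0], [0, 0, 0, 0, 0, 0, 0], [0, 0, 0, 0, 0, 0, 0]])

```text
time_s: 24.75
eef_pos: [0.5964, -0.1993, 0.2956]
tool_rot: [[0.643, -0.0, 0.766], [0.0, -1.0, -0.0], [0.766, 0.0, -0.643]]
force: [-1.0, 0.2, -2.1]
opening: 0.126
gripper_force: 97.8
```

>>> play_rows(rows=[[0.06, 0, 0.26, 0, -0.5, 0, 0], [0.06, 0, 0.26, 0, -0.5, 0, 0], [0.06, 0, 0.26, 0, -0.5, 0, 0], [0.06, 0, 0.26, 0, -0.5, 0, 0], [0.06, 0, 0.26, 0, -0.5, 0, 0], [0.06, 0, 0.26, 0, -0.5, 0, 0], [0.06, 0, 0.26, 0, -0.5, 0, 0], [0.06, 0, 0.26, 0, -0.5, 0, 0], [0.06, 0, 0.26, 0, -0.5, 0, 0], [0.06, 0, 0.26, 0, -0.5, 0, 0]])

```text
time_s: 25.75
eef_pos: [0.6589, -0.1992, 0.2462]
tool_rot: [[0.907, -0.0, 0.421], [-0.0, -1.0, -0.0], [0.421, 0.0, -0.907]]
force: [-0.3, 0.0, -2.5]
opening: 0.124
gripper_force: 97.7
```

>>> play_rows(rows=[[0.06, 0, 0.26, 0, -0.5, 0, 0], [0.06, 0, 0.26, 0, -0.5, 0, 0], [0.06, 0, 0.26, 0, -0.5, 0, 0], [0.06, 0, 0.26, 0, -0.5, 0, 0], [0.06, 0, 0.26, 0, -0.5, 0, 0], [0.06, 0, 0.26, 0, -0.5, 0, 0], [0.06, 0, 0.26, 0, -0.5, 0, 0], [0.06, 0, 0.26, 0, -0.5, 0, 0], [0.06, 0, 0.26, 0, -0.5, 0, 0], [0.06, 0, 0.26, 0, -0.5, 0, 0]])

```text
time_s: 26.75
eef_pos: [0.6948, -0.1992, 0.1751]
tool_rot: [[1.0, -0.0, -0.001], [-0.0, -1.0, -0.0], [-0.001, 0.0, -1.0]]
force: [1.2, -0.7, -1.3]
opening: 0.128
gripper_force: 97.7
```

>>> play_rows(rows=[[0, 0, -0.2, 0, 0, 0, 0], [0, 0, -0.6, 0, 0, 0, 0], [0, 0, -0.8, 0, 0, 0, 0], [0, 0, -0.6, 0, 0, 0, 0], [0, 0, -0.2, 0, 0, 0, 0], [0, 0, 0, 0, 0, 0, 0], [0, 0, 0, 0, 0, 0, 0]])

```text
time_s: 27.45
eef_pos: [0.6938, -0.1991, 0.2467]
tool_rot: [[1.0, -0.0, -0.0], [-0.0, -1.0, 0.0], [-0.0, -0.0, -1.0]]
force: [-0.2, 0.2, -1.4]
opening: 0.124
gripper_force: 97.7
```

```bash
cat > chk.py <<'E'
from rig import sensors, viewer
import numpy as np,cv2,sys
from h import *
o=sensors.get_obs();R=o['tool_rot'];T=o['eef_pos']
print(o['time_s'],T,np.round(R,4),o['joints'],o['force'],o['opening'],'spout',T+R@np.array([-.18,0,.043]))
for n in ('side','scene','wrist'):
    d=viewer.camera(n);cv2.imwrite(f'pics/{sys.argv[1]}_{n}.png',d['pixels'][:,:,::-1])
    for q in sys.argv[2:]: print(n,q,[(np.round(e['location'],3).tolist(),round(e['conf'],2)) for e in viewer.boxes_of(q,d)[:6]])
E
python3 chk.py lev stone0 cell pan
```

```text
27.45 [ 0.69383383 -0.19911585  0.24666564] [[ 1.e+00 -1.e-04 -4.e-04]
 [-1.e-04 -1.e+00  3.e-04]
 [-4.e-04 -3.e-04 -1.e+00]] [-2.81609821e-01  5.06435289e-01  1.40465715e+00  1.49142964e-04
  1.23098105e+00  1.28923786e+00] [-0.20780317  0.17455122 -1.38545324] 0.12371635301329519 spout [ 0.51381567 -0.19908611  0.20374175]
side stone0 []
side cell [([0.495, -0.172, 0.089], 0.71)]
side pan [([0.6, -0.192, 0.215], 0.66)]
scene stone0 [([0.609, -0.192, 0.205], 0.72), ([0.464, -0.207, 0.075], 0.61), ([0.421, 0.246, 0.033], 0.25)]
scene cell [([0.521, -0.193, 0.083], 0.59), ([0.788, 0.22, 0.099], 0.51), ([0.673, -0.303, 0.045], 0.31)]
scene pan [([0.613, -0.19, 0.207], 0.59)]
wrist stone0 []
wrist cell []
wrist pan [([0.691, -0.196, 0.251], 0.85)]
```

Run:
```python
from rig import sensors, viewer
import numpy as np,cv2
from h import *
o=sensors.get_obs();R=o['tool_rot'];T=o['eef_pos']
pan=lambda x,y,z:T+R@np.array([x-.095,-y,.045-z])
for n in ('scene','side'):
    d=viewer.camera(n);im=d['pixels'].astype(float)
    for y in (-.02,-.01,0,.01,.02):
        row=[]
        for x in np.arange(-.08,.071,.0075):
            q=proj(d,pan(x,y,.006));row.append(im[int(round(q[1])),int(round(q[0]))])
        row=np.array(row);print(n,y,'lum',row.mean(1).astype(int).tolist(),'r-b',(row[:,0]-row[:,2]).astype(int).tolist())
    m=viewer.cut_out('stone0',d)
    for e in m[:3]:
        ys,xs=np.nonzero(e['region']);print(n,round(e['conf'],2),len(xs),xs.min(),xs.max(),ys.min(),ys.max(),im[ys,xs].mean(0).astype(int))
    print('pan px',[proj(d,pan(x,y,.003)).astype(int).tolist() for x,y in((-.085,0),(.075,0))])
    # balance display region etc: bright/dark blobs inside the cell
```

```text
scene -0.02 lum [73, 47, 33, 35, 41, 26, 25, 24, 25, 30, 25, 33, 37, 30, 24, 31, 48, 83, 81, 103, 107] r-b [28, 8, 7, 6, 5, 6, 3, 5, 5, 5, 8, 5, 6, 9, 9, 10, 8, 6, 9, 15, 15]
scene -0.01 lum [125, 84, 81, 86, 89, 87, 84, 85, 86, 83, 80, 84, 85, 88, 78, 36, 28, 38, 36, 59, 78] r-b [52, 15, 9, 10, 12, 12, 11, 12, 12, 10, 10, 12, 12, 11, 9, 7, 12, 8, 10, 9, 11]
scene 0 lum [118, 96, 85, 88, 85, 85, 83, 83, 84, 84, 84, 84, 85, 85, 84, 86, 82, 77, 57, 66, 66] r-b [51, 19, 12, 11, 12, 10, 11, 13, 11, 9, 11, 11, 10, 14, 11, 12, 11, 12, 8, 13, 12]
scene 0.01 lum [123, 87, 88, 87, 86, 86, 88, 85, 83, 83, 86, 85, 85, 87, 84, 90, 86, 81, 74, 77, 74] r-b [50, 14, 13, 10, 13, 10, 13, 12, 11, 12, 12, 12, 12, 12, 11, 10, 11, 12, 11, 11, 10]
scene 0.02 lum [83, 83, 82, 85, 77, 79, 81, 80, 76, 78, 80, 81, 78, 76, 84, 84, 77, 82, 72, 75, 71] r-b [17, 15, 15, 10, 13, 9, 11, 13, 11, 11, 13, 10, 10, 11, 14, 12, 13, 12, 14, 14, 11]
scene 0.42 53 243 249 181 189 [64 53 41]
pan px [[239, 157], [217, 183]]
side -0.02 lum [114, 112, 115, 115, 114, 114, 112, 111, 111, 111, 114, 114, 113, 113, 112, 112, 111, 11
[... 211 characters left out ...]
4, 4, 3, 5, 3, 3, 4, 3, 4, 3, 3, 3, 4, 3, 4, 4, 4, 3, 4, 3, 4]
side 0 lum [117, 118, 117, 116, 115, 115, 115, 115, 115, 115, 115, 114, 114, 114, 115, 114, 115, 115, 115, 114, 114] r-b [5, 4, 4, 4, 4, 3, 5, 4, 4, 3, 3, 5, 4, 3, 4, 5, 3, 3, 4, 2, 4]
side 0.01 lum [114, 114, 114, 114, 113, 113, 114, 114, 113, 113, 113, 113, 113, 114, 114, 113, 115, 114, 115, 115, 116] r-b [3, 3, 3, 3, 4, 3, 3, 4, 3, 4, 3, 3, 3, 4, 4, 5, 3, 3, 4, 5, 5]
side 0.02 lum [116, 116, 117, 116, 116, 116, 115, 115, 114, 114, 114, 114, 114, 116, 116, 116, 116, 116, 115, 116, 115] r-b [4, 4, 4, 5, 4, 4, 3, 4, 3, 3, 3, 3, 3, 3, 4, 5, 3, 3, 3, 4, 4]
side 0.59 1338 291 330 160 197 [107  82  37]
pan px [[303, 138], [244, 135]]
```

The pan's floor is uniform light grey along its whole length in the side view, so it is empty, and the cell's mask hasn't moved. Carrying the pan back to where it stood before the pour.

>>> play_rows(rows=[[-0.2, 0, 0, 0, 0, 0, 0], [-0.5, 0, 0, 0, 0, 0, 0], [-0.8, 0, 0, 0, 0, 0, 0], [-0.9, 0, 0, 0, 0, 0, 0], [-0.7, 0, 0, 0, 0, 0, 0], [-0.4, -0.2, 0, 0, 0, 0, 0], [-0.1, -0.5, 0, 0, 0, 0, 0], [0, -0.8, 0, 0, 0, 0, 0], [0, -0.9, 0, 0, 0, 0, 0], [0, -0.9, 0, 0, 0, 0, 0]])

```text
time_s: 29.25
eef_pos: [0.587, -0.0982, 0.2475]
tool_rot: [[1.0, -0.0, 0.001], [-0.0, -1.0, 0.0], [0.001, -0.0, -1.0]]
force: [-0.4, 0.3, -1.3]
opening: 0.126
gripper_force: 97.7
```

>>> play_rows(rows=[[0, -0.9, 0, 0, 0, 0, 0], [0, -0.9, 0, 0, 0, 0, 0], [0, -0.9, 0, 0, 0, 0, 0], [0, -0.9, 0, 0, 0, 0, 0], [0, -0.9, 0, 0, 0, 0, 0], [0, -0.9, 0, 0, 0, 0, 0], [0, -0.9, 0, 0, 0, 0, 0], [0, -0.9, 0, 0, 0, 0, 0], [0, -0.9, 0, 0, 0, 0, 0], [0, -0.9, 0, 0, 0, 0, 0]])

```text
time_s: 30.25
eef_pos: [0.5863, 0.1725, 0.2474]
tool_rot: [[1.0, 0.001, 0.001], [0.001, -1.0, 0.001], [0.001, -0.001, -1.0]]
force: [0.1, -0.4, -2.4]
opening: 0.121
gripper_force: 97.7
```

>>> play_rows(rows=[[0, -0.7, 0, 0, 0, -0.3, 0], [0, -0.3, 0, 0, 0, -0.5, 0], [0, 0, 0, 0, 0, -0.6, 0], [0, 0, 0, 0, 0, -0.6, 0], [0, 0, 0, 0, 0, -0.6, 0], [0, 0, 0, 0, 0, -0.5, 0], [0, 0, 0, 0, 0, -0.4, 0], [0, 0, 0, 0, 0, 0, 0], [0, 0, 0, 0, 0, 0, 0]])

```text
time_s: 31.15
eef_pos: [0.5861, 0.2, 0.2473]
tool_rot: [[0.954, 0.3, 0.0], [0.3, -0.954, 0.0], [0.0, 0.0, -1.0]]
force: [-0.2, -0.0, -1.8]
opening: 0.125
gripper_force: 97.7
```

Run:
```python
from rig import sensors
import numpy as np
o=sensors.get_obs();R=o['tool_rot'];print(o['eef_pos'],np.round(R,4),np.round(R.T@(np.array([.588,.198,.047])-o['eef_pos'])/.03,2))
```

```text
[0.58610203 0.19995141 0.24732251] [[ 9.538e-01  3.004e-01  1.000e-04]
 [ 3.004e-01 -9.538e-01  0.000e+00]
 [ 1.000e-04  0.000e+00 -1.000e+00]] [0.04 0.08 6.68]
```

>>> play_rows(rows=[[0, 0, 0.3, 0, 0, 0, 0], [0, 0, 0.7, 0, 0, 0, 0], [0, 0, 0.9, 0, 0, 0, 0], [0, 0, 0.9, 0, 0, 0, 0], [0, 0, 0.9, 0, 0, 0, 0], [0, 0, 0.9, 0, 0, 0, 0], [0, 0, 0.8, 0, 0, 0, 0], [0, 0, 0.6, 0, 0, 0, 0], [0, 0, 0.4, 0, 0, 0, 0], [0, 0, 0.1, 0, 0, 0, 0]])

```text
time_s: 32.15
eef_pos: [0.5852, 0.1995, 0.0506]
tool_rot: [[0.954, 0.301, -0.002], [0.301, -0.954, -0.001], [-0.002, 0.0, -1.0]]
force: [-0.2, -0.0, -1.8]
opening: 0.123
gripper_force: 97.7
```

>>> play_rows(rows=[[0, 0, 0.05, 0, 0, 0, 0], [0, 0, 0.05, 0, 0, 0, 0], [0, 0, 0.03, 0, 0, 0, 0], [0, 0, 0, 0, 0, 0, 0], [0, 0, 0, 0, 0, 0, 0]])

```text
time_s: 32.65
eef_pos: [0.5863, 0.1999, 0.0489]
tool_rot: [[0.954, 0.301, 0.001], [0.301, -0.954, 0.0], [0.001, -0.0, -1.0]]
force: [1.2, -0.6, -2.3]
opening: 0.125
gripper_force: 97.7
```

Not yet touching; about 2 mm remain.

>>> play_rows(rows=[[0, 0, 0.03, 0, 0, 0, 0], [0, 0, 0.02, 0, 0, 0, 0], [0, 0, 0.02, 0, 0, 0, 0], [0, 0, 0, 0, 0, 0, 0]])

```text
time_s: 33.05
eef_pos: [0.5862, 0.1998, 0.0469]
tool_rot: [[0.954, 0.301, 0.0], [0.301, -0.954, 0.0], [0.0, 0.0, -1.0]]
force: [-0.7, -1.0, 4.9]
opening: 0.126
gripper_force: 99.0
```

Contact, with about 5 N upward. Releasing and rising.

>>> play_rows(rows=[[0, 0, 0, 0, 0, 0, 0.2], [0, 0, 0, 0, 0, 0, 0.3], [0, 0, 0, 0, 0, 0, 0.5], [0, 0, 0, 0, 0, 0, 0.6], [0, 0, 0, 0, 0, 0, 0.6], [0, 0, -0.3, 0, 0, 0, 0.6], [0, 0, -0.6, 0, 0, 0, 0.6], [0, 0, -0.9, 0, 0, 0, 0.6], [0, 0, -0.9, 0, 0, 0, 0.6], [0, 0, -0.9, 0, 0, 0, 0.6]], force=30)

```text
time_s: 34.05
eef_pos: [0.586, 0.1998, 0.156]
tool_rot: [[0.954, 0.301, 0.0], [0.301, -0.954, 0.0], [0.0, -0.0, -1.0]]
force: [0.6, 0.6, -0.2]
opening: 0.6
gripper_force: 0.0
```

>>> play_rows(rows=[[0, 0, -1, 0, 0, 0, 0.6], [0, 0, -1, 0, 0, 0, 0.6], [0, 0, -1, 0, 0, 0, 0.6], [-0.9, 0.5, 0, 0, 0, 0, 0.6], [-0.9, 0.9, 0, 0, 0, 0, 0.6], [-0.9, 0.9, 0, 0, 0, 0, 0.6], [-0.9, 0.9, 0, 0, 0, 0, 0.6], [-0.9, 0.9, 0, 0, 0, 0, 0.6], [0, 0.9, 0, 0, 0, 0, 0.6], [0, 0.9, 0, 0, 0, 0, 0.6]])

```text
time_s: 35.05
eef_pos: [0.5101, -0.0108, 0.2453]
tool_rot: [[0.954, 0.301, 0.001], [0.301, -0.954, 0.0], [0.001, 0.0, -1.0]]
force: [0.6, -0.3, -0.3]
opening: 0.593
gripper_force: 0.0
```

>>> play_rows(rows=[[0, 0.9, -0.9, 0, 0, 0, 0.6], [0, 0.9, -0.9, 0, 0, 0, 0.6], [0, 0.9, -0.9, 0, 0, 0, 0.6], [0, 0.9, 0, 0, 0, 0, 0.6], [0, 0.9, 0, 0, 0, 0, 0.6], [0, 0.6, 0, 0, 0, 0, 0.6], [0, 0, 0, 0, 0, 0, 0.6], [0, 0, 0, 0, 0, 0, 0.6]])

```text
time_s: 35.85
eef_pos: [0.5562, -0.1552, 0.3252]
tool_rot: [[0.954, 0.3, -0.001], [0.3, -0.954, 0.001], [-0.0, -0.001, -1.0]]
force: [0.1, 0.2, -0.2]
opening: 0.599
gripper_force: 0.0
```

```bash
python3 chk.py fin stone0 cell pan weight block flask bottle
```

```text
35.85 [ 0.55617425 -0.15521462  0.32515499] [[ 9.539e-01  3.000e-01 -7.000e-04]
 [ 3.000e-01 -9.539e-01  7.000e-04]
 [-5.000e-04 -8.000e-04 -1.000e+00]] [-2.74997708e-01  2.16057479e-01  1.64985145e+00  4.63224411e-04
  1.27655378e+00  9.90947123e-01] [ 0.14276456  0.17180446 -0.21128697] 0.5987337999887957 spout [ 0.38443571 -0.20919031  0.28224232]
side stone0 []
side cell [([0.495, -0.173, 0.085], 0.96)]
side pan [([0.503, 0.178, 0.011], 0.79)]
side weight [([0.399, 0.258, 0.032], 0.94), ([0.656, -0.297, 0.042], 0.19)]
side block [([0.528, 0.038, 0.04], 0.55)]
side flask [([0.658, -0.301, 0.046], 0.64)]
side bottle [([0.658, -0.08, 0.071], 0.82), ([0.491, -0.175, 0.085], 0.61)]
scene stone0 [([0.462, -0.21, 0.077], 0.6)]
scene cell [([0.515, -0.199, 0.085], 0.66), ([0.554, -0.178, 0.04], 0.5)]
scene pan [([0.491, 0.175, 0.004], 0.6)]
scene weight [([0.422, 0.243, 0.031], 0.61)]
scene block [([0.553, 0.026, 0.042], 0.56)]
scene flask [([0.675, -0.306, 0.045], 0.66)]
scene bottle [([0.687, -0.093, 0.077], 0.95)]
wrist stone0 [([0.463, -0.206, 0.078], 0.73), ([0.465, -0.181, 0.077], 0.6), ([0.501, -0.192, 0.069], 0.47), ([0.494, -0.164, 0.071], 0.46)]
wrist cell [([0.486, -0.202, 0.06], 0.55), ([0.534, 0.016, 0.048], 0.42)]
wrist pan [([0.482, 0.155, -0.0], 0.64)]
wrist weight []
wrist block [([0.668, -0.107, 0.101], 0.58), ([0.535, 0.018, 0.045], 0.57)]
wrist flask [([0.656, -0.304, 0.048], 0.91), ([0.462, -0.204, 0.073], 0.41)]
wrist bottle [([0.664, -0.106, 0.1], 0.75)]
```

All four stones show inside the cell, the pan is set down empty, and the bystanders and the cell haven't moved.

```bash
python3 -c "
from rig import finish_job
print(finish_job())"
```

```text
the job is handed in; nothing more can be done
None
```

The job is handed in at about 36 s of the 72 s allowed: the wrist camera shows all four stones in the brass cell, the empty pan is back flat on the open bench in front of the shelf, and the bystanders and cell have not moved.

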